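Change over to the reserve gas cylinder

TASK

The gas cylinder in use has run empty: change the kitchen over to the reserve cylinder at the two-cock gas manifold. Only pushing with a fingertip, not gripping, first close the cock that is open now (its lever lies along the pipe, or nearly) by turning its lever fully home, square across the pipe, and only then open the other cock by turning its lever fully home, in line with the pipe. Do not strain the levers against their stops, and leave the jar, the plastic container and the cooker's whistle weight standing where they are.

Things in the scene. Friction and masses are not known exactly. Their poses are not given: they have to be found in the camera images.
- manifold: Fixed teak board 500 x 190 x 18 mm (long side along y) with a horizontal 15 mm copper pipe on clips above its y axis, a tee in the middle and a cock 110 mm either side of it. Origin under its centre, on the counter; x across the pipe, away from the robot at yaw 0. Pipework reaches 72 mm above the counter at most, but for stems and levers. Position varies by some 12 cm, yaw by 14 degrees either way.
- cock_a_stem (a point): Cock A, open at the start; it may be the left or the right one. Brass lever ball cock. The point lies on the upright stem axis about which the lever turns, at mid-height of the lever's sleeve, 100 mm above the counter; the nut on the stem ends 8 mm below it. Axes as the manifold's, they do not turn with the lever: z up, y along the pipe, x across it.
- cock_b_stem (a point): Cock B, closed at the start, identical to cock A. The same point and axes on its stem.
- cock_a_grip (a point): Middle of the black sleeve of cock A's lever, 75 mm from the stem axis; moves with the lever. The lever is a steel strip whose outer part wears a sleeve 17 mm wide and 10 mm thick (95 to 105 mm above the counter), from 42 to 98 mm from the stem. Its own -y axis points outward along the lever.
- cock_b_grip (a point): The same point on cock B's lever.
- cock_a_lever (a joint): Cock A's lever angle, rad. 0 = fully open: along the pipe, pointing to the stem's -y. Grows clockwise seen from above to 1.57 = fully closed: square across the pipe, pointing to the stem's -x (towards the robot). Firm stops at 0 and 1.57. Stiff: takes 0.45 N m (6 N at 75 mm), stays where left. Push under 35 N. Starts between 0 and 0.3.
- cock_b_lever (a joint): The same angle of cock B's lever. Starts between 1.52 and 1.57.
- whistle: Loose whistle weight of a pressure cooker, 32 mm across and 44 mm tall, steel with a red cap; stands on the counter on the robot's side of the board. Origin at the centre of its underside. Leave it alone.
- jar: Loose glass jar with a steel lid, 76 mm across and 110 mm tall, standing beyond one end of the board. Origin at the centre of its underside. Leave it alone.
- container: Loose white plastic container with a lid, 92 mm across and 100 mm tall, standing beyond the other end of the board. Origin at the centre of its underside. Leave it alone.

How it is judged (in metres and radians):
On the way, in this order (a step that is already met when the one before it is completed fails the run):
1. the open cock A has been closed fully while cock B is still closed (value of joint cock_a_lever above 1.45 rad and value of joint cock_b_lever above 1.3 rad), for 0.2 s.
2. cock B has been opened fully while cock A stays closed (value of joint cock_b_lever below 0.12 rad and value of joint cock_a_lever above 1.45 rad), for 0.2 s.
At the end, for the whole second after the job is handed in: Cock A's lever stands within 7 degrees of its closed stop (square across the pipe), cock B's within 7 degrees of its open stop (along the pipe), both at rest, and the jar, the container and the whistle weight stand upright within 15 mm of where they were (all of step 2 and velocity of joint cock_a_lever between -0.05 and 0.05 rad/s and velocity of joint cock_b_lever between -0.05 and 0.05 rad/s and distance of each of jar, container, whistle from where it was at the start of the episode below 0.015 m and angle between each of jar, container, whistle's own z axis and vertical below 0.1 rad); the robot touches nothing.
It fails at once if both cocks are open at once: cock B turned more than 15 degrees from closed while cock A is not closed (value of joint cock_b_lever below 1.3 rad and value of joint cock_a_lever below 1.4 rad).
It fails at once if a lever is gripped or strained against its stop (more than 38 N) (contact force between anything else and cock_a_lever above 38 N or contact force between anything else and cock_b_lever above 38 N).
It fails at once if the jar, the container or the whistle weight is moved, lifted or carried by more than 15 mm (distance of any of jar, container, whistle from where it was at the start of the episode above 0.015 m).
It fails at once if the jar, the container or the whistle weight is tipped (angle between any of jar, container, whistle's own z axis and vertical above 0.3 rad).
It also fails if it takes over 51 s, if anything falls off the work surface, if the arm or the gripper's body presses on something with over 40 N, if the wrist force passes 120 N, or if a joint passes its speed limit or range.

ROBOT

A 6-joint arm with a two-finger parallel gripper is mounted at the origin on the work surface. World frame = base frame: x ahead of the robot, y to its left, z up, the work surface at z = 0. Lengths are in m, angles in degrees, forces in N, time in s.
With the tool pointing down it reaches from about 0.25 to 0.8 m from the base axis. Payload 8.5 kg.
Tool frame: the origin (TCP) lies between the finger pads; the fingertips stand 17 mm ahead of it and the grasp point (between the pads) lies 2 mm behind it; z points along the fingers, y is the direction in which the jaws open and shut (so a half turn about z gives the same grasp; the last joint's range is limited). The gripper opens to 85 mm and grips with 20 to 120 N. Pads are 22 mm wide; open, the fingers measure 114 mm over their backs; the gripper's body (76 mm by 85 mm) begins 54 mm behind the grasp point. The pads swing forward as they close: fully open they stand 13 mm farther back than shut.
Start: joints at [-69.442, 13.648, -0.773, 75.585, 0, 90], TCP at [0.184, -0.492, 0.209] pointing down, gripper open.
Joint ranges: [-152.45, 152.45], [-59.26, 108.67], [-65.41, 83.53], [-104.44, 129.93], [-82.83, 76.93], [-180, 180]. Speed limits (degrees/s): [127.2, 127.2, 159.86, 180, 180, 180].

INTERFACE

Orientations are given as a 3x3 rotation matrix whose columns are the frame's x, y, z axes.
In Python, from bench import telemetry, viewer, manip gives the robot as it stands. The module is installed in compiled form; this text tells all that it offers.
- The arm moves only by the shell command python3 -m pendant 'ROWS' [OPENING] [FORCE]. ROWS is text: rows parted by semicolons, each of 4 numbers parted by spaces: the shift along the world's x, y, z in m, then the turn about the world's z in degrees. In form: dx dy dz spin; .... A call has 1 to 8 rows; each row shifts and turns the commanded pose from where the row before left it; what a row does not reach is not made up. A row lasts 1/12 s, in which the tool goes at most 41.7 mm and 7.16 degrees, less where a joint would pass 70% of its speed; a pose out of reach is approached as far as the arm can. A call is refused whole if a number of a shift passes 0.0417 or a number of a turn 7.16, either way. A call with a gripper value outside its range is refused whole. OPENING is the finger opening in m, from 0 to 0.0854, set as the call begins (- or left out, the last holds). The fingers move at their own pace and stop on an object; FORCE is the grip in N (left out, the last holds). Time passes only in rows, so rows that do not move let the fingers close. It gives the time, the measured TCP pose, the force and the opening at its end, in the units of the state.
- telemetry.sense(): the state, without advancing time (a new reading comes with each control period).
- viewer.read_camera(name): name is "scene" or "top" or "wrist"; returns the picture (384x512x3 uint8, red, green, blue); there is no depth.
- viewer.calibration(name): a dict with "mtx" (3x3 intrinsics, pixels), "dist_coeffs" ([k1, k2, p1, p2, k3] as OpenCV has them; the pictures are not rectified), "pose" (4x4, takes a point from camera to world coordinates). Camera axes: x right, y down, z forward; pixel columns grow to the right and rows downward; lengths in m; the calibration is good to about 2 mm. A picture is of the moment at which its call begins: read the wrist's pose just before it. calibration takes no time and is no camera call; for the wrist camera it gives the pose at the moment of the call.
- manip.close_job(): hands the job in, once; it reports no verdict.
The state is a dict: "time_s": time; "q": joint angles; "qvel": joint speeds; "joint_torque": joint torques, N m; "eef_pos": TCP position; "ee_rot": TCP orientation; "wrist_force": force on the tool from outside, world axes, zero at the start; "torque": the same for the moment, N m; "finger_gap": finger opening in m.
Only numpy, scipy, OpenCV 4.12 (cv2) and the standard library are available. Lean on these libraries where they do the work, as an engineer would, in place of code of your own. Each camera call takes 0.05 s, during which the arm holds its last target.

## Working session

There is one attempt and no reset: what is moved stays moved. The work goes in short steps, Python scripts to look and compute and a shell command to move; the robot and the scene stay as the last step left them, time stands still between calls to the robot, and variables do not carry over. Pictures are saved under pics/ and viewed, and the job is handed in when it is done.

```bash
mkdir -p pics; python3 - <<'E'
from bench import telemetry, viewer
import cv2
s=telemetry.sense()
print({k:s[k] for k in ['time_s','eef_pos','wrist_force','finger_gap']})
for n in ['scene','top']:
    im=viewer.read_camera(n); c=viewer.calibration(n)
    cv2.imwrite(f'pics/{n}0.png',im[...,::-1])
    print(n,c['mtx'],c['dist_coeffs'],c['pose'])
E
```

```text
{'time_s': 0.0, 'eef_pos': array([ 0.18419981, -0.49114468,  0.20837356]), 'wrist_force': array([-0.06032561,  0.28248715,  0.37556169]), 'finger_gap': 0.08542595679138895}
scene [[363.81437388   0.         258.3723267 ]
 [  0.         363.81437388 192.68042169]
 [  0.           0.           1.        ]] [-0.09891419  0.          0.          0.          0.        ] [[-0.22827563  0.57307399 -0.78706826  1.23684113]
 [ 0.97351183  0.1450194  -0.17676     0.1751763 ]
 [ 0.01284361 -0.80657026 -0.5909987   0.63469247]
 [ 0.          0.          0.          1.        ]]
top [[426.5937682    0.         254.94714718]
 [  0.         426.5937682  187.52606034]
 [  0.           0.           1.        ]] [-0.0358085  0.         0.         0.         0.       ] [[-1.26216318e-02 -9.84231207e-01  1.76435896e-01  3.40161778e-01]
 [-9.99877690e-01  1.40528410e-02  6.86457034e-03  8.81567343e-05]
 [-9.23574994e-03 -1.76327674e-01 -9.84288196e-01  1.30197289e+00]
 [ 0.00000000e+00  0.00000000e+00  0.00000000e+00  1.00000000e+00]]
```

View pics/top0.png

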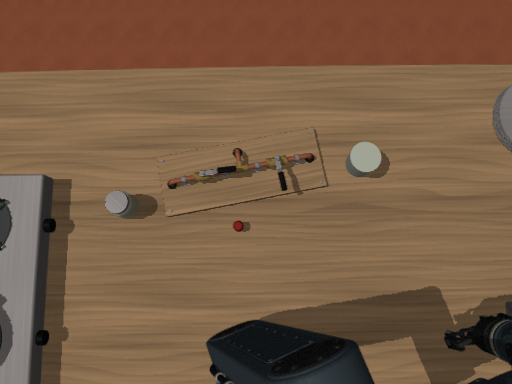

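View pics/scene0.png

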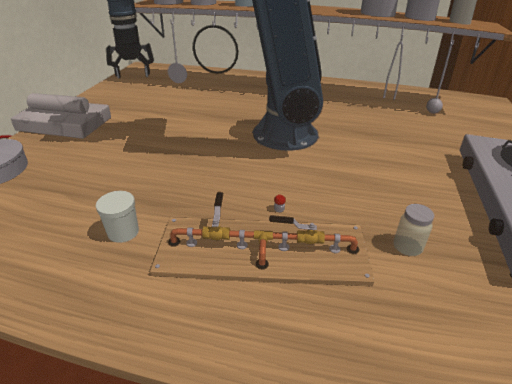

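```bash
python3 - <<'E'
import cv2
im=cv2.imread('pics/top0.png')
c=im[90:290,130:390]
cv2.imwrite('pics/topcrop.png',cv2.resize(c,None,fx=3,fy=3,interpolation=cv2.INTER_CUBIC))
E
```

```text
(no output)
```

View pics/topcrop.png

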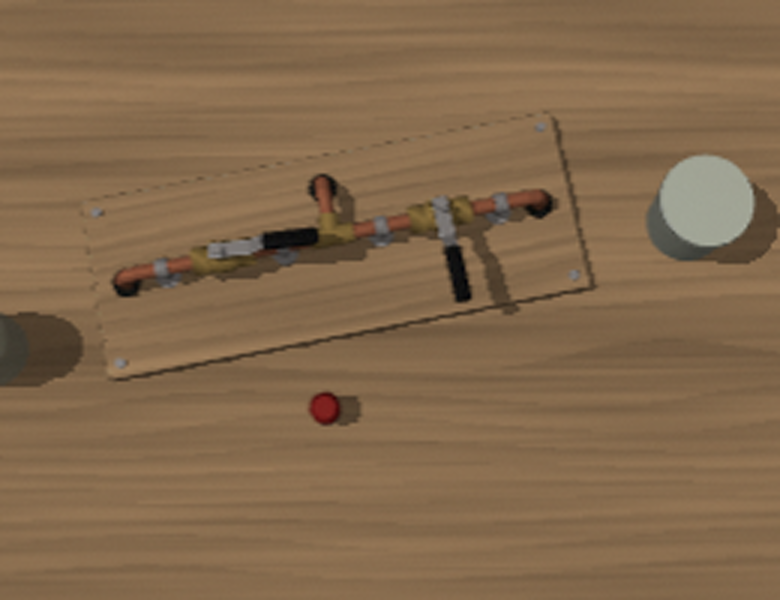

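Top view: cock A is the left (+y) one, with its lever along the pipe (sleeve about px 218–236, 170). Cock B is on the right, with its sleeve about (281–284, 172–190). The whistle is at (238, 226), the jar at (119, 203) and the container at (364, 158). Next I fit the board pose.

```bash
cat > h.py <<'E'
import numpy as np, cv2
from bench import viewer
from scipy.optimize import least_squares
def ray(cal,uv,z):
    p=cv2.undistortPoints(np.array([[uv]],float),cal['mtx'],np.array(cal['dist_coeffs']))[0,0]
    T=np.array(cal['pose']); d=T[:3,:3]@[p[0],p[1],1]; o=T[:3,3]
    return o+d*(z-o[2])/d[2]
def proj(cal,P):
    T=np.linalg.inv(np.array(cal['pose'])); 
    return cv2.projectPoints(np.atleast_2d(P).astype(float),cv2.Rodrigues(T[:3,:3])[0],T[:3,3],cal['mtx'],np.array(cal['dist_coeffs']))[0][:,0]
E
python3 - <<'E'
from h import *
c=viewer.calibration('top')
f=lambda u,v:(u/3+130-.33,v/3+90-.33)
cor=[ray(c,f(*p),.018) for p in [(82,202),(550,112),(595,287),(113,380)]]
for p in cor: print(p.round(4))
loc=np.array([[.095,.25],[.095,-.25],[-.095,-.25],[-.095,.25]])
def T(q,l):
    R=np.array([[np.cos(q[2]),-np.sin(q[2])],[np.sin(q[2]),np.cos(q[2])]]); return l@R.T+q[:2]
r=least_squares(lambda q:(T(q,loc)-np.array(cor)[:,:2]).ravel(),[.4,0,0])
print(r.x,np.degrees(r.x[2]),r.fun.round(4))
for n,l in [('A',[0,.11]),('B',[0,-.11])]: print(n,T(r.x,np.array([l])))
for n,p in [('A in',(263,241)),('A out',(317,236)),('B in',(453,247)),('B out',(462,300))]:
    print(n,ray(c,f(*p),.105).round(4))
print('whistle top',ray(c,f(325,408),.044))
print('jar top',ray(c,(117,202),.11),'cont',ray(c,(365.5,157),.1))
E
```

```text
[0.6711 0.3125 0.018 ]
[ 0.7606 -0.1756  0.018 ]
[ 0.5739 -0.2145  0.018 ]
[0.4854 0.2758 0.018 ]
[0.62276633 0.04955667 0.18262651] 10.463728134524233 [-0.0003  0.0001  0.0009 -0.0035  0.0008  0.001  -0.0014  0.0024]
A [[0.6027889  0.15772738]]
B [[ 0.64274376 -0.05861404]]
A in [0.6074 0.1159 0.105 ]
A out [0.6116 0.0641 0.105 ]
B in [ 0.5989 -0.0659  0.105 ]
B out [ 0.5474 -0.0732  0.105 ]
whistle top [0.45203245 0.06029958 0.044     ]
jar top [0.51764978 0.40080748 0.11      ] cont [ 0.64097598 -0.3132771   0.1       ]
```

```bash
python3 - <<'E'
from bench import telemetry
s=telemetry.sense(); print(s['time_s'],s['ee_rot'].round(3),s['q'])
E
python3 -m pendant '0 0 0 0; 0.02 0.03 0 5;0.02 0.03 0 5;0.02 0.03 0 5' 0 20
```

```text
0.1 [[ 0.936  0.351 -0.   ]
 [ 0.351 -0.936  0.001]
 [-0.    -0.001 -1.   ]] [-6.94437922e+01  1.36784042e+01 -8.09550506e-01  7.55852154e+01
 -9.09476019e-04  8.99999646e+01]
time_s: 0.43
eef_pos: [0.2444, -0.4005, 0.2085]
ee_rot: [[0.812, 0.584, -0.0], [0.584, -0.812, 0.001], [0.0, -0.001, -1.0]]
wrist_force: [1.2, -0.2, -0.4]
finger_gap: 0.0391
```

```bash
python3 - <<'E'
from bench import telemetry
s=telemetry.sense(); print(s['q'].round(1))
E
```

```text
[-58.6   8.2  -7.8  74.    0.   85.7]
```

```bash
cat >> h.py <<'E'
X0,Y0,YAW=.62277,.04956,.18263
def T(l):
    R=np.array([[np.cos(YAW),-np.sin(YAW)],[np.sin(YAW),np.cos(YAW)]]); return R@np.array(l,float)+[X0,Y0]
def tcp(which,deg,r,d):
    t=np.radians(deg); s=np.array([0,.11 if which=='A' else -.11]); u=np.array([-np.sin(t),-np.cos(t)]); n=np.array([np.cos(t),-np.sin(t)])
    if which=='B': n=-n
    return T(s+r*u+d*n)
E
python3 - <<'E'
from h import *
print(tcp('A',5,.072,.045),tcp('A',5,.072,.0195),tcp('A',90,.072,.0195))
print(tcp('B',90,.072,.045),tcp('B',90,.072,.0195),tcp('B',0,.072,.0195))
E
python3 -m pendant '0.032 0.038 0 7.1;0.032 0.038 0 7.1;0.032 0.038 0 7.1;0.032 0.038 0 7.1;0.032 0.038 0 7.1;0.032 0.038 0 7.1;0.032 0.038 0 7.1;0.032 0.038 0 7.1'
```

```text
[0.6544435  0.09034264] [0.62905936 0.08791455] [0.53553111 0.12547855]
[ 0.56377247 -0.0274354 ] [ 0.56840369 -0.05251132] [ 0.63664849 -0.13295476]
time_s: 1.1
eef_pos: [0.4599, -0.1446, 0.209]
ee_rot: [[-0.047, 0.999, 0.0], [0.999, 0.047, -0.0], [-0.0, 0.0, -1.0]]
wrist_force: [0.8, -1.1, 0.5]
finger_gap: 0.0001
```

```bash
python3 -m pendant '0.03 0.034 0 7.1;0.03 0.034 0 7.1;0.03 0.034 0 7.1;0.03 0.034 0 7.1;0.02 0.034 0 7.1;0 0 0 7.1;0 0 0 7.1;0 0 0 7.1'
```

```text
time_s: 1.77
eef_pos: [0.5894, 0.0135, 0.2082]
ee_rot: [[-0.863, 0.506, -0.001], [0.506, 0.863, -0.0], [0.001, -0.001, -1.0]]
wrist_force: [0.0, -0.1, 0.1]
finger_gap: -0.0001
```

```bash
python3 -m pendant '0.013 0.0155 0 7.1;0.013 0.0155 0 7.1;0.013 0.0155 0 7.1;0.013 0.0155 0 7.1;0.013 0.0155 0 7.1;0 0 0 0;0 0 0 0' && python3 - <<'E'
from bench import telemetry,viewer
import cv2,numpy as np
from h import *
s=telemetry.sense(); c=viewer.calibration('wrist'); im=viewer.read_camera('wrist')
for p in [T([0,.11]),T([0,-.11]),T([0,0])]: print(proj(c,[*p,.1]).round(0))
np.save('wc.npy',c,allow_pickle=True)
cv2.imwrite('pics/w1.png',im[...,::-1]); im=viewer.read_camera('scene');cv2.imwrite('pics/s1.png',im[...,::-1])
E
```

```text
time_s: 2.35
eef_pos: [0.6544, 0.0906, 0.208]
ee_rot: [[-0.997, -0.081, -0.001], [-0.081, 0.997, -0.0], [0.001, -0.0, -1.0]]
wrist_force: [0.3, -0.2, 0.6]
finger_gap: 0.0003
[[331. 137.]]
[[ 99. 161.]]
[[213. 149.]]
```

View pics/w1.png

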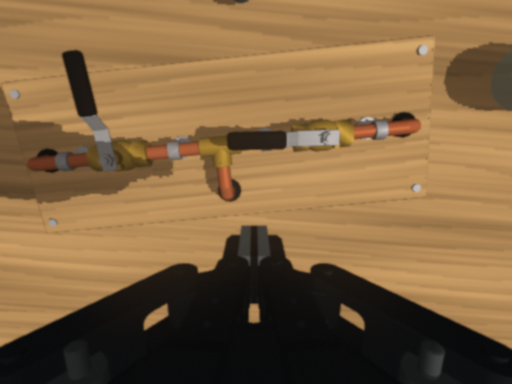

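View pics/s1.png

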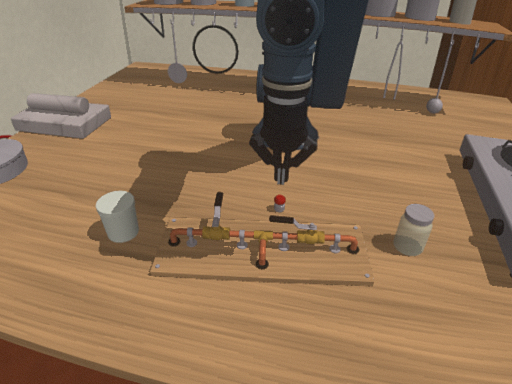

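```bash
python3 - <<'E'
from h import *
c=np.load('wc.npy',allow_pickle=True).item()
im=cv2.imread('pics/w1.png')
cv2.imwrite('pics/w1c.png',cv2.resize(im[30:240,0:260],None,fx=3,fy=2.8,interpolation=cv2.INTER_CUBIC))
cv2.imwrite('pics/w1d.png',cv2.resize(im[30:240,220:450],None,fx=3,fy=2.8,interpolation=cv2.INTER_CUBIC))
for n,p,z in [('Ain',(288,140),.105),('Aout',(228,141),.105),('Bin',(89,114),.105),('Bout',(71,53),.105),('Bstem',(107,157),.103),('Astem',(331,137),.103),('screws',(423,50),.018),('s',(416,188),.018),('s',(53,223),.018),('s',(14,94),.018),('cBR',(434,38),.018),('cBL',(3,82),.018),('cTL',(47,232),.018),('cTR',(424,194),.018)]:
    print(n,ray(c,p,z).round(4))
E
```

```text
Ain [0.6084 0.1179 0.105 ]
Aout [0.6137 0.0633 0.105 ]
Bin [ 0.5999 -0.0621  0.105 ]
Bout [ 0.5507 -0.0741  0.105 ]
Bstem [ 0.6379 -0.049   0.103 ]
Astem [0.6026 0.1573 0.103 ]
screws [0.503  0.2686 0.018 ]
s [0.661  0.2967 0.018 ]
s [ 0.7461 -0.1661  0.018 ]
s [ 0.5877 -0.1959  0.018 ]
cBR [0.49  0.278 0.018]
cBL [ 0.5754 -0.2069  0.018 ]
cTL [ 0.7596 -0.1753  0.018 ]
cTR [0.668  0.3087 0.018 ]
```

View pics/w1c.png

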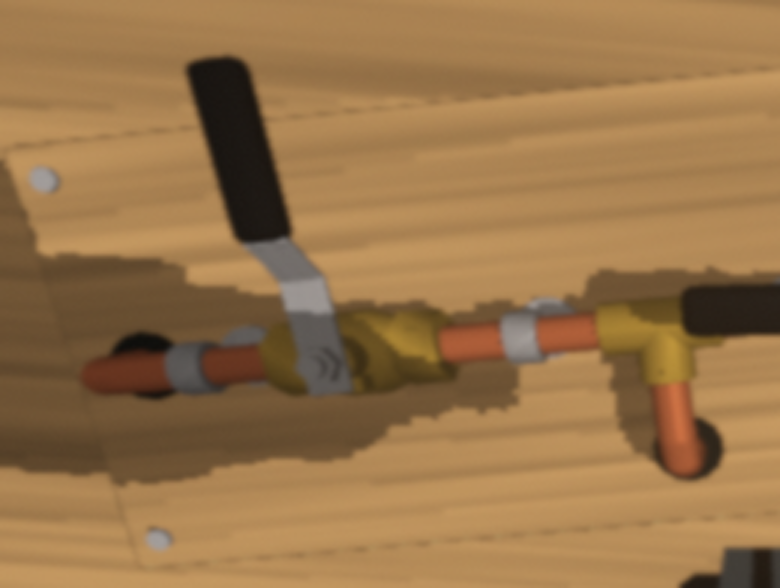

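View pics/w1d.png

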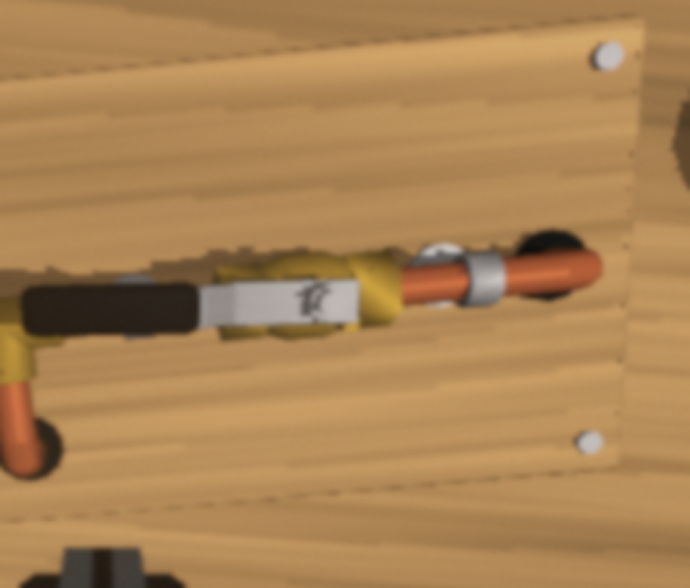

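Wrist view: cock A's lever is along the pipe, with its sleeve ends at px (288,140) and (228,141). Cock B's lever is square across, with its tip at (71,53). The refined centre is (.6235, .0505) with yaw 10.4°, which gives lever A about 4–5° and lever B about 90°. I'll descend behind lever A.

```bash
sed -i 's/^X0,Y0,YAW=.*/X0,Y0,YAW=.6235,.0505,np.radians(10.4)/' h.py
python3 -m pendant '0 0 -0.026 0;0 0 -0.026 0;0 0 -0.026 0;0 0 -0.026 0;-0.006 -0.0005 0 0;-0.005 -0.0005 0 0;0 0 0 0'
python3 - <<'E'
from h import *
from bench import telemetry
im=viewer.read_camera('scene'); cv2.imwrite('pics/s2.png',cv2.resize(im[150:280,160:380,::-1],None,fx=3.5,fy=3.5,interpolation=cv2.INTER_CUBIC))
for a in range(4,95,4): print(a,tcp('A',a,.072,.0195).round(4))
E
```

```text
time_s: 3.03
eef_pos: [0.6426, 0.0884, 0.1068]
ee_rot: [[-0.997, -0.08, 0.001], [-0.08, 0.997, 0.0], [-0.001, -0.0, -1.0]]
wrist_force: [0.3, 0.1, 0.3]
finger_gap: 0.0002
4 [0.631  0.0893]
8 [0.6261 0.0876]
12 [0.6211 0.0862]
16 [0.616  0.0851]
20 [0.6109 0.0844]
24 [0.6057 0.0841]
28 [0.6005 0.0842]
32 [0.5953 0.0846]
36 [0.5901 0.0853]
40 [0.585  0.0865]
44 [0.58   0.0879]
48 [0.5752 0.0898]
52 [0.5704 0.0919]
56 [0.5658 0.0944]
60 [0.5615 0.0972]
64 [0.5573 0.1003]
68 [0.5533 0.1036]
72 [0.5496 0.1073]
76 [0.5461 0.1112]
80 [0.543  0.1153]
84 [0.5401 0.1197]
88 [0.5375 0.1242]
92 [0.5353 0.1289]
```

View pics/s2.png

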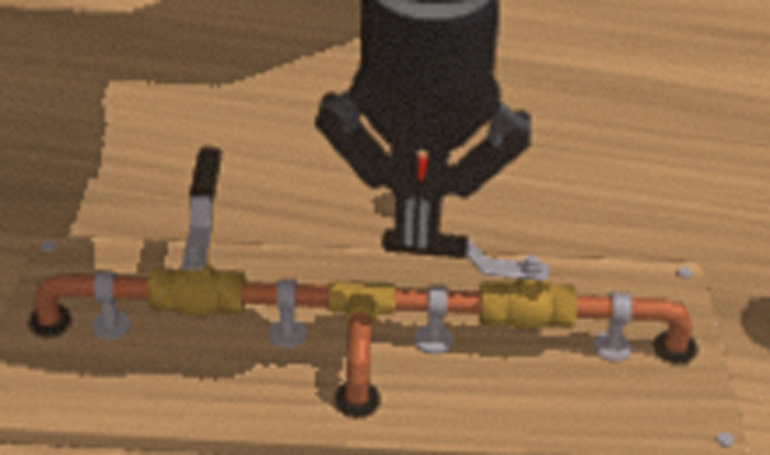

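```bash
python3 - <<'E'
from h import *
c=viewer.calibration('scene')
for x in (.6316,.6536):
  for z in (.08,.09,.1,.11,.12):
    p=proj(c,[x,.0884,z])[0]; print(x,z,((p-[160,150])*3.5).round(0))
print((proj(c,[*(tcp('A',4.4,.075,.0085)),.105])-[160,150])*3.5,(proj(c,[*(tcp('A',4.4,.075,.0085)),.095])-[160,150])*3.5)
E
```

```text
0.6316 0.08 [417. 286.]
0.6316 0.09 [417. 274.]
0.6316 0.1 [418. 263.]
0.6316 0.11 [419. 251.]
0.6316 0.12 [420. 238.]
0.6536 0.08 [410. 309.]
0.6536 0.09 [411. 297.]
0.6536 0.1 [412. 285.]
0.6536 0.11 [412. 273.]
0.6536 0.12 [413. 261.]
[[416.50491339 244.07107514]] [[415.77570184 255.88147884]]
```

```bash
python3 - <<'E'
from h import *
im=viewer.read_camera('scene'); cv2.imwrite('pics/s3.png',cv2.resize(im[180:250,240:340,::-1],None,fx=7,fy=7,interpolation=cv2.INTER_NEAREST))
c=viewer.calibration('wrist');im=viewer.read_camera('wrist'); cv2.imwrite('pics/w3.png',im[...,::-1])
from bench import telemetry
p=telemetry.sense()['eef_pos']; print(p)
for dz in (-.03,-.017,0,.017): print(dz,proj(c,p+[0,0,dz]),proj(c,p+[-.011,0.014,dz]))
E
```

```text
[0.64435228 0.08890287 0.10724356]
-0.03 [[254.29974411 210.82773069]] [[275.47473955 197.52276122]]
-0.017 [[254.33024282 217.13766432]] [[276.90465191 203.03978875]]
0 [[254.37668148 226.74574569]] [[279.08653635 211.45831687]]
0.017 [[254.4326593  238.32794179]] [[281.72408322 221.63523324]]
```

View pics/s3.png

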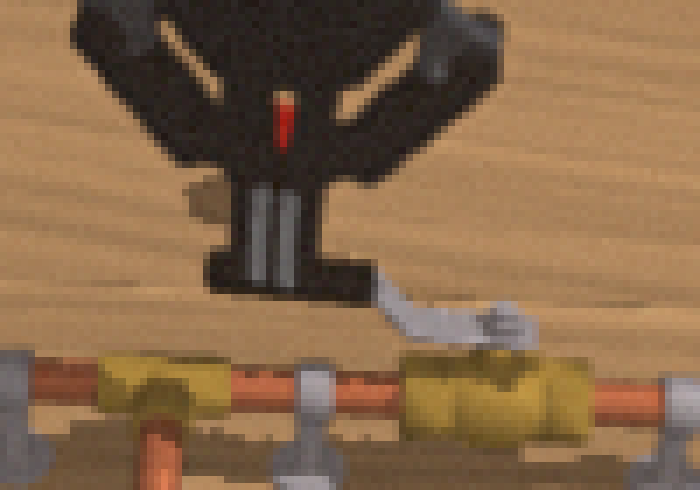

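View pics/w3.png

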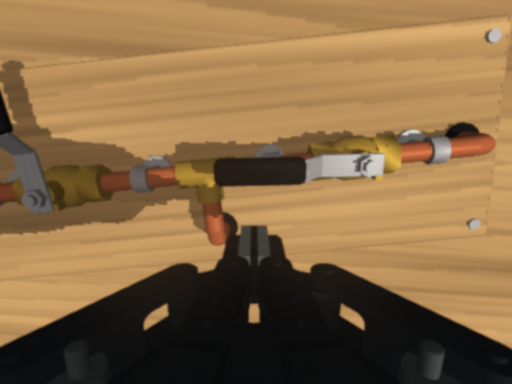

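```bash
python3 - <<'E'
from h import *
c=viewer.calibration('scene')
for z in (.19,.21,.22,.235,.25): print(z,proj(c,[.6544+.011,.0906,z]),proj(c,[.6544-.011,.0906,z]))
im=cv2.imread('pics/s1.png'); cv2.imwrite('pics/s1c.png',cv2.resize(im[100:200,230:340],None,fx=6,fy=6,interpolation=cv2.INTER_NEAREST))
im=viewer.read_camera('top'); cv2.imwrite('pics/t3.png',cv2.resize(im[90:290,130:390,::-1],None,fx=3,fy=3,interpolation=cv2.INTER_CUBIC))
c=viewer.calibration('top')
E
```

```text
0.19 [[279.56609435 202.14418208]] [[281.52529569 195.76850022]]
0.21 [[280.04772093 194.10378096]] [[282.02541186 187.81533064]]
0.22 [[280.29374331 189.9829493 ]] [[282.28067651 183.7422825 ]]
0.235 [[280.66944201 183.67204332]] [[282.67022541 177.50857193]]
0.25 [[281.05330304 177.20130925]] [[283.06790926 171.12200616]]
```

View pics/s1c.png

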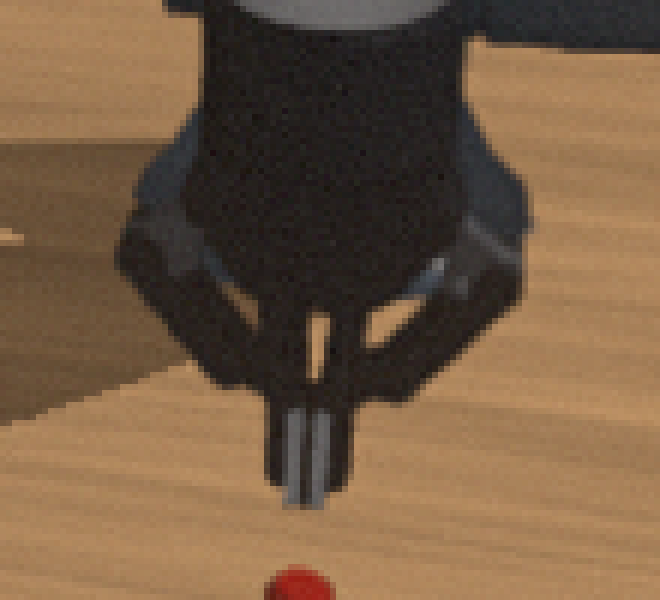

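View pics/t3.png

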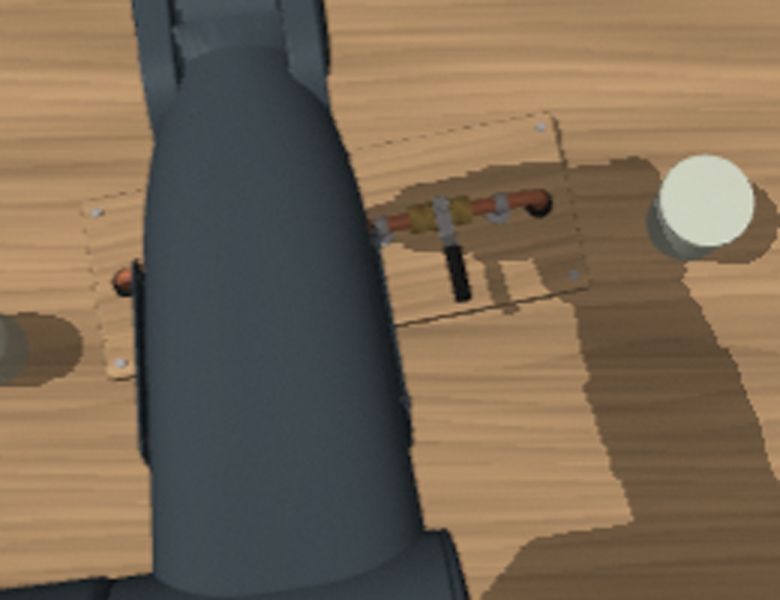

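Scene view: the drawn fingertips end at about (280,185) at hover, which is higher than TCP−17 mm would project. The wrist view also puts them higher, so the two disagree with the stated tool length. I'll settle it by a gentle approach towards the lever, watching the force.

```bash
python3 -m pendant '-0.002 -0.0002 0 0;-0.002 -0.0002 0 0;-0.002 -0.0002 0 0;-0.002 -0.0002 0 0;-0.002 -0.0002 0 0;-0.001 0 0 0;-0.001 0 0 0;0 0 0 0'
```

```text
time_s: 3.9
eef_pos: [0.6311, 0.088, 0.105]
ee_rot: [[-0.997, -0.081, -0.0], [-0.081, 0.997, -0.0], [0.0, -0.0, -1.0]]
wrist_force: [1.0, -0.3, 0.9]
finger_gap: 0.0001
```

```bash
python3 -m pendant '-0.001 0 0 0;-0.001 0 0 0;-0.001 0 0 0;0 0 0 0'; python3 -c "
from bench import telemetry as t
s=t.sense();print(s['wrist_force'],s['eef_pos'])"
```

```text
time_s: 4.23
eef_pos: [0.6281, 0.0879, 0.105]
ee_rot: [[-0.997, -0.081, -0.0], [-0.081, 0.997, -0.0], [0.0, -0.0, -1.0]]
wrist_force: [0.5, -0.1, -0.5]
finger_gap: -0.0
[ 0.45555599 -0.14293864 -0.51478397] [0.62813257 0.0879062  0.10495508]
```

```bash
python3 -m pendant '-0.001 0 0 0;-0.001 0 0 0;-0.001 0 0 0;-0.001 0 0 0;-0.001 0 0 0; 0 0 0 0'; python3 - <<'E'
from h import *
from bench import telemetry
print(telemetry.sense()['wrist_force'])
im=viewer.read_camera('scene'); cv2.imwrite('pics/s4.png',cv2.resize(im[180:250,240:340,::-1],None,fx=7,fy=7,interpolation=cv2.INTER_NEAREST))
im=viewer.read_camera('wrist'); cv2.imwrite('pics/w4.png',im[...,::-1])
E
```

```text
time_s: 4.73
eef_pos: [0.6231, 0.0879, 0.105]
ee_rot: [[-0.997, -0.081, -0.0], [-0.081, 0.997, -0.0], [0.0, -0.0, -1.0]]
wrist_force: [0.7, -0.5, -0.3]
finger_gap: -0.0002
[ 0.69435515 -0.54060977 -0.32322283]
```

View pics/s4.png

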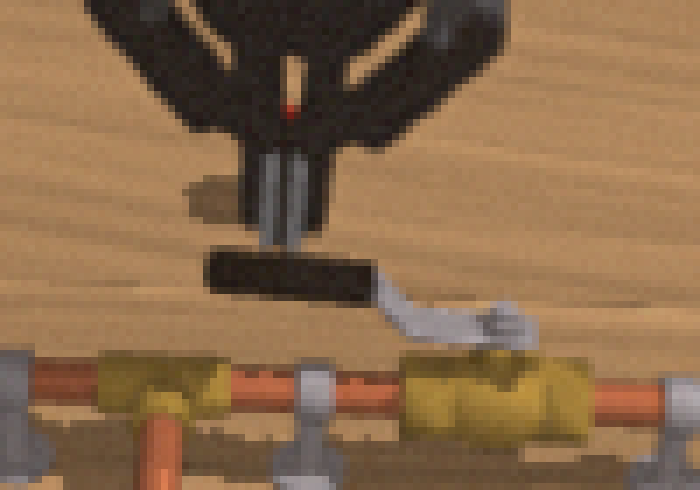

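View pics/w4.png

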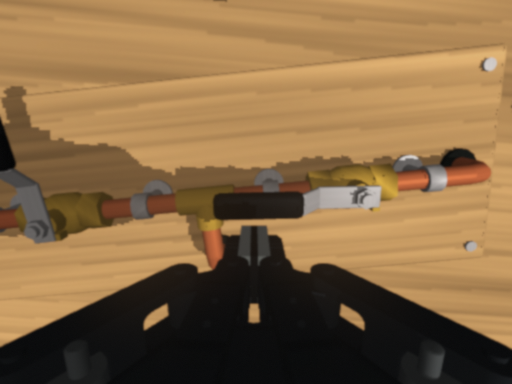

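Scene view: the fingertip bottom is at about (280,216), still above the sleeve's top edge with no contact at d = 11 mm. So the real tips sit about 20–25 mm above the reported TCP, not 17 mm ahead of it. I'll back off, lower in steps and check again.

```bash
python3 -m pendant '0.01 0.001 0 0;0.01 0.001 0 0;0.004 0 0 0;0 0 -0.008 0;0 0 -0.008 0;0 0 -0.008 0;0 0 -0.006 0;0 0 0 0'; python3 - <<'E'
from h import *
from bench import telemetry
s=telemetry.sense();print(s['wrist_force'],s['eef_pos'])
p=s['eef_pos']
im=viewer.read_camera('scene'); cv2.imwrite('pics/s5.png',cv2.resize(im[180:250,240:340,::-1],None,fx=7,fy=7,interpolation=cv2.INTER_NEAREST))
c=viewer.calibration('scene')
for w in(-.011,.011):
  for dz in (-.017,0,.01,.02,.03): print(w,dz,(proj(c,p+[w,0,dz])[0]-[240,180])*7)
E
```

```text
time_s: 5.5
eef_pos: [0.6458, 0.0897, 0.0729]
ee_rot: [[-0.997, -0.081, -0.003], [-0.081, 0.997, -0.001], [0.003, -0.0, -1.0]]
wrist_force: [-1.3, 0.8, 0.0]
finger_gap: 0.0003
[-1.30598961  0.77311469  0.00613384] [0.64580834 0.08973568 0.07290928]
-0.011 -0.017 [271.79492198 423.44080646]
-0.011 0 [274.27573691 385.19456505]
-0.011 0.01 [275.76125236 362.2371031 ]
-0.011 0.02 [277.26657238 338.93096447]
-0.011 0.03 [278.79201589 315.26935791]
0.011 -0.017 [259.09597858 469.76796609]
0.011 0 [261.47324025 431.33116162]
0.011 0.01 [262.89757895 408.24644134]
0.011 0.02 [264.34154199 384.80125279]
0.011 0.03 [265.80546102 360.98833041]
```

View pics/s5.png

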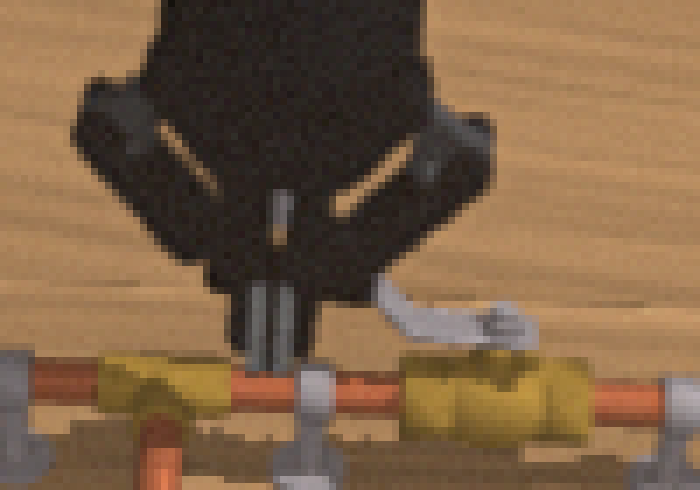

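Scene view: the grey fingertip bottom is now at about (278,233), which gives tip z ≈ 0.098 at TCP z = 0.073. That fits an offset of +25 mm. I'll lower 12 mm so the tip is at about 0.086, between the pipe top (0.072) and the sleeve bottom (0.095), then approach.

```bash
python3 -m pendant '0 0 -0.006 0;0 0 -0.006 0;-0.005 -0.0005 0 0;-0.003 -0.0003 0 0;-0.002 0 0 0;-0.001 0 0 0;0 0 0 0'; python3 - <<'E'
from h import *
from bench import telemetry
s=telemetry.sense();print(s['wrist_force'],s['eef_pos'])
im=viewer.read_camera('scene'); cv2.imwrite('pics/s6.png',cv2.resize(im[180:250,240:340,::-1],None,fx=7,fy=7,interpolation=cv2.INTER_NEAREST))
c=viewer.calibration('scene');p=s['eef_pos']
for dz in (.015,.02,.025,.03): print(dz,(proj(c,p+[.011,0,dz])[0]-[240,180])*7)
E
```

```text
time_s: 6.13
eef_pos: [0.6362, 0.0891, 0.0634]
ee_rot: [[-0.997, -0.081, 0.001], [-0.081, 0.997, 0.0], [-0.001, -0.0, -1.0]]
wrist_force: [0.3, -0.4, 0.2]
finger_gap: -0.0002
[ 0.32345761 -0.41621437  0.17023541] [0.63622745 0.08914697 0.06343147]
0.015 [266.0955186  398.02431957]
0.02 [266.81746246 386.45578956]
0.025 [267.54429414 374.79836316]
0.03 [268.27605395 363.05116247]
```

View pics/s6.png

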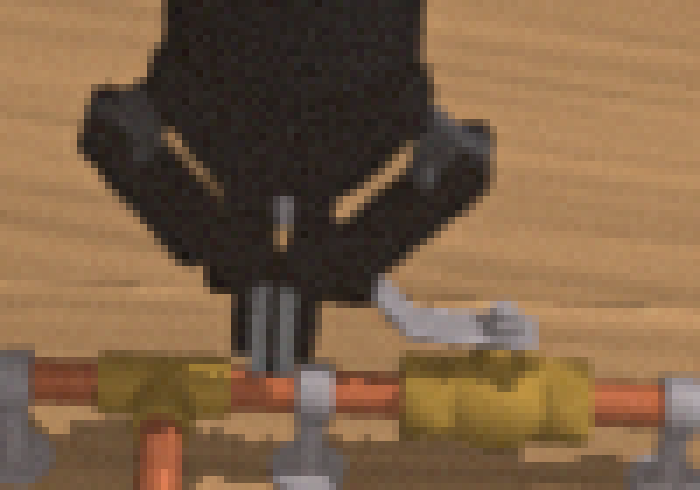

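```bash
python3 -m pendant '-0.001 0 -0.002 0;-0.001 0 0 0;-0.001 0 0 0;-0.001 0 0 0'; python3 -m pendant '-0.001 0 0 0;-0.001 0 0 0;0 0 0 0'
```

```text
time_s: 6.52
eef_pos: [0.6322, 0.0891, 0.0609]
ee_rot: [[-0.997, -0.081, -0.0], [-0.081, 0.997, -0.0], [0.0, -0.0, -1.0]]
wrist_force: [-0.6, -0.3, -0.3]
finger_gap: 0.0
time_s: 6.77
eef_pos: [0.6311, 0.0892, 0.0611]
ee_rot: [[-0.997, -0.081, 0.002], [-0.081, 0.997, -0.0], [-0.002, -0.0, -1.0]]
wrist_force: [4.3, -0.8, -3.3]
finger_gap: 0.0002
```

Contact came at x = 0.631, just where the model predicted for a 22 mm pad, with 4 N. Now I turn lever A along the arc at 2° per row.

```bash
python3 -m pendant '-0.0025 -0.0008 0 -2;-0.0025 -0.0008 0 -2;-0.0025 -0.0007 0 -2;-0.0025 -0.0007 0 -2;-0.0025 -0.0005 0 -2;-0.0026 -0.0005 0 -2;-0.0026 -0.0003 0 -2;-0.0026 -0.0003 0 -2'
```

```text
time_s: 7.43
eef_pos: [0.6112, 0.0844, 0.0611]
ee_rot: [[-0.98, 0.199, 0.002], [0.199, 0.98, -0.0], [-0.002, 0.0, -1.0]]
wrist_force: [6.0, -0.4, -4.3]
finger_gap: 0.0002
```

```bash
python3 -m pendant '-0.0026 -0.0002 0 -2;-0.0026 -0.0001 0 -2;-0.0026 0 0 -2;-0.0026 0.0001 0 -2;-0.0026 0.0002 0 -2;-0.0026 0.0002 0 -2;-0.0026 0.0003 0 -2;-0.0026 0.0004 0 -2'
```

```text
time_s: 8.1
eef_pos: [0.5904, 0.0853, 0.0612]
ee_rot: [[-0.887, 0.461, 0.002], [0.461, 0.887, -0.0], [-0.002, 0.001, -1.0]]
wrist_force: [5.6, -0.5, -3.9]
finger_gap: 0.0001
```

```bash
python3 -m pendant '-0.0026 0.0006 0 -2;-0.0025 0.0006 0 -2;-0.0025 0.0007 0 -2;-0.0025 0.0007 0 -2;-0.0024 0.0009 0 -2;-0.0024 0.001 0 -2;-0.0024 0.001 0 -2;-0.0024 0.0011 0 -2'
```

```text
time_s: 8.77
eef_pos: [0.5707, 0.0917, 0.0612]
ee_rot: [[-0.726, 0.688, 0.002], [0.688, 0.726, -0.001], [-0.002, 0.001, -1.0]]
wrist_force: [5.9, -1.7, -2.8]
finger_gap: 0.0
```

```bash
python3 -m pendant '-0.0023 0.0012 0 -2;-0.0023 0.0013 0 -2;-0.0022 0.0014 0 -2;-0.0021 0.0014 0 -2;-0.0021 0.0015 0 -2;-0.0021 0.0016 0 -2;-0.002 0.0016 0 -2;-0.002 0.0017 0 -2'
```

```text
time_s: 9.43
eef_pos: [0.5535, 0.1032, 0.0612]
ee_rot: [[-0.508, 0.861, 0.002], [0.861, 0.508, -0.001], [-0.002, 0.001, -1.0]]
wrist_force: [5.4, -3.5, -2.7]
finger_gap: -0.0004
```

```bash
python3 -m pendant '-0.0019 0.0018 0 -2;-0.0018 0.0019 0 -2;-0.0018 0.0019 0 -2;-0.0017 0.002 0 -2;-0.0016 0.002 0 -2;-0.0015 0.0021 0 -2;-0.0007 0.0011 0 -1;-0.0007 0.0011 0 -1'
```

```text
time_s: 10.1
eef_pos: [0.5415, 0.1169, 0.0612]
ee_rot: [[-0.285, 0.959, 0.001], [0.959, 0.285, -0.002], [-0.002, 0.001, -1.0]]
wrist_force: [4.8, -5.0, -2.7]
finger_gap: 0.0
```

```bash
python3 -m pendant '-0.0007 0.0011 0 -1;-0.0007 0.0011 0 -1;-0.0007 0.0011 0 -1;-0.0006 0.0011 0 -1; 0 0 0 0'
```

```text
time_s: 10.52
eef_pos: [0.5387, 0.1213, 0.0612]
ee_rot: [[-0.217, 0.976, 0.001], [0.976, 0.217, -0.002], [-0.002, 0.001, -1.0]]
wrist_force: [3.6, -2.9, -1.7]
finger_gap: -0.0002
```

```bash
python3 -m pendant '-0.0004 0.0008 0 -0.7;-0.0004 0.0008 0 -0.7;-0.0004 0.0008 0 -0.7;-0.0003 0.0008 0 -0.7;0 0 0 0'
```

```text
time_s: 10.93
eef_pos: [0.537, 0.1244, 0.0611]
ee_rot: [[-0.17, 0.985, 0.001], [0.985, 0.17, -0.002], [-0.002, 0.001, -1.0]]
wrist_force: [4.0, -3.8, -0.8]
finger_gap: -0.0002
```

```bash
python3 -m pendant '-0.0003 0.0006 0 -0.5;-0.0003 0.0006 0 -0.5;0 0 0 0'; python3 - <<'E'
from h import *
from bench import telemetry
s=telemetry.sense();print(s['wrist_force'])
im=viewer.read_camera('scene'); cv2.imwrite('pics/s7.png',cv2.resize(im[150:280,160:380,::-1],None,fx=3.5,fy=3.5,interpolation=cv2.INTER_CUBIC))
E
```

```text
time_s: 11.18
eef_pos: [0.5365, 0.1255, 0.0611]
ee_rot: [[-0.153, 0.988, 0.001], [0.988, 0.153, -0.002], [-0.002, 0.001, -1.0]]
wrist_force: [3.1, -4.2, -1.9]
finger_gap: 0.0003
[ 3.14496458 -4.17773275 -1.93974571]
```

View pics/s7.png

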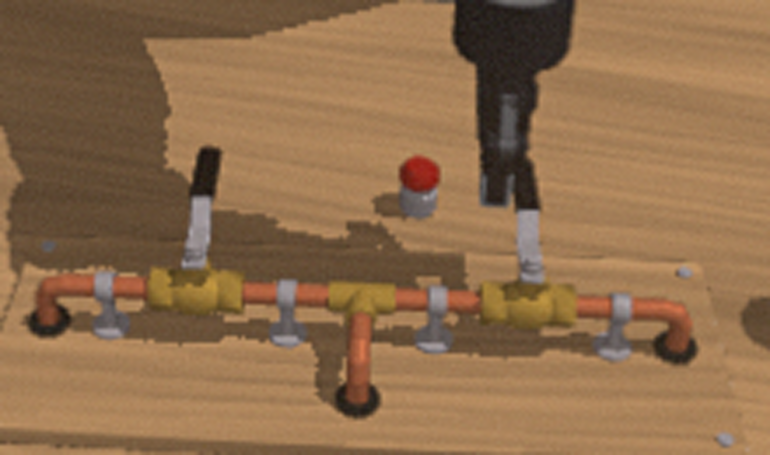

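```bash
python3 -m pendant '-0.0003 0.0006 0 -0.5;-0.0003 0.0006 0 -0.5;0 0 0 0'
```

```text
time_s: 11.48
eef_pos: [0.5358, 0.1267, 0.0611]
ee_rot: [[-0.135, 0.991, 0.001], [0.991, 0.135, -0.002], [-0.002, 0.001, -1.0]]
wrist_force: [3.2, -4.2, -1.5]
finger_gap: -0.0001
```

```bash
python3 -m pendant '-0.0001 0.0007 0 0;0 0 0 0;0 0 0 0'
```

```text
time_s: 11.73
eef_pos: [0.5357, 0.1271, 0.0611]
ee_rot: [[-0.136, 0.991, 0.001], [0.991, 0.136, -0.002], [-0.002, 0.001, -1.0]]
wrist_force: [2.8, -6.2, -1.3]
finger_gap: -0.0001
```

```bash
python3 -m pendant '-0.0001 0.0007 0 0;0 0 0 0'
```

```text
time_s: 11.9
eef_pos: [0.5357, 0.1272, 0.0612]
ee_rot: [[-0.135, 0.991, 0.001], [0.991, 0.135, -0.004], [-0.004, 0.001, -1.0]]
wrist_force: [3.7, -10.0, -0.4]
finger_gap: 0.0
```

```bash
python3 -m pendant '0 0.0007 0 0;0 0 0 0'
```

```text
time_s: 12.07
eef_pos: [0.5357, 0.1272, 0.0611]
ee_rot: [[-0.135, 0.991, 0.001], [0.991, 0.135, -0.005], [-0.005, 0.0, -1.0]]
wrist_force: [3.9, -13.2, 0.3]
finger_gap: 0.0
```

Lever A is home: motion stopped and the force rose to 13 N. I'll back off and cross to the +y side of lever B.

```bash
python3 -m pendant '0.0005 -0.005 0 0;0.003 -0.02 0 1;0.004 -0.028 0 1;0.005 -0.03 0 0.5;0.005 -0.03 0 0;0.005 -0.022 0 0;0.004 -0.012 0 0;0 0 0 0'; python3 - <<'E'
from h import *
from bench import telemetry
s=telemetry.sense();print(s['wrist_force'])
print(tcp('B',90,.072,.03).round(4))
for a in range(90,-3,-4): print(a,tcp('B',a,.072,.0195).round(4))
c=viewer.calibration('wrist');np.save('wc2.npy',c,allow_pickle=True)
im=viewer.read_camera('wrist'); cv2.imwrite('pics/w8.png',im[...,::-1])
im=viewer.read_camera('scene'); cv2.imwrite('pics/s8.png',cv2.resize(im[150:280,160:380,::-1],None,fx=3.5,fy=3.5,interpolation=cv2.INTER_CUBIC))
E
```

```text
time_s: 12.73
eef_pos: [0.5622, -0.0193, 0.061]
ee_rot: [[-0.177, 0.984, 0.0], [0.984, 0.177, -0.0], [-0.0, 0.0, -1.0]]
wrist_force: [0.8, -0.4, -0.3]
finger_gap: -0.0003
[ 0.77979728 -0.44827167 -0.25123146]
[ 0.5671 -0.0412]
90 [ 0.569  -0.0515]
86 [ 0.5688 -0.0567]
82 [ 0.5689 -0.0619]
78 [ 0.5694 -0.0671]
74 [ 0.5702 -0.0722]
70 [ 0.5714 -0.0773]
66 [ 0.5729 -0.0823]
62 [ 0.5748 -0.0871]
58 [ 0.577  -0.0918]
54 [ 0.5796 -0.0964]
50 [ 0.5824 -0.1007]
46 [ 0.5856 -0.1049]
42 [ 0.589  -0.1088]
38 [ 0.5927 -0.1125]
34 [ 0.5967 -0.1159]
30 [ 0.6008 -0.119 ]
26 [ 0.6052 -0.1218]
22 [ 0.6098 -0.1243]
18 [ 0.6145 -0.1265]
14 [ 0.6194 -0.1283]
10 [ 0.6244 -0.1298]
6 [ 0.6294 -0.131 ]
2 [ 0.6346 -0.1318]
-2 [ 0.6398 -0.1322]
```

View pics/s8.png

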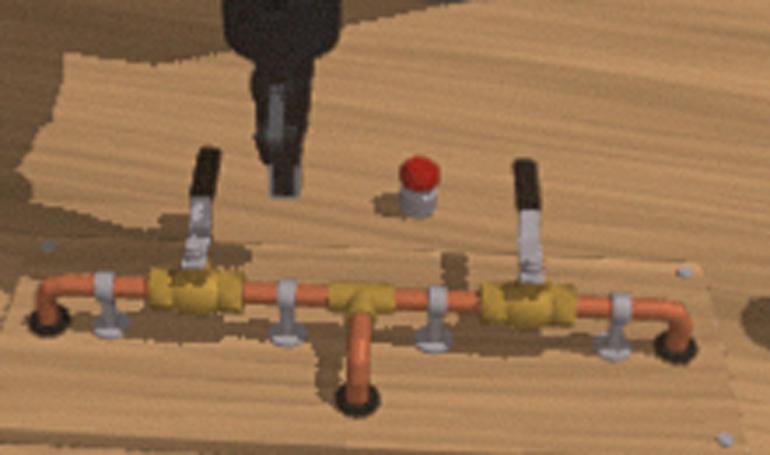

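View pics/w8.png

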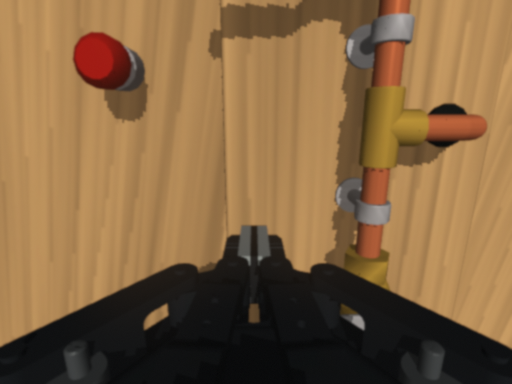

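Scene view: lever A (sleeve about (527,185) in the crop) now stands square across, parallel to lever B, and the whistle is undisturbed. Next I approach B.

```bash
python3 -m pendant '0.003 -0.01 0 0;0.002 -0.01 0 0;0.001 -0.006 0 0;0 -0.002 0 0;0 -0.001 0 0;0 -0.001 0 0;0 0 0 0'
```

```text
time_s: 13.42
eef_pos: [0.5675, -0.0473, 0.061]
ee_rot: [[-0.18, 0.984, -0.0], [0.984, 0.18, 0.0], [0.0, -0.0, -1.0]]
wrist_force: [0.2, 0.1, -1.0]
finger_gap: 0.0
```

```bash
python3 -m pendant '0 -0.001 0 0;0 -0.001 0 0;0 -0.001 0 0;0 0 0 0'
```

```text
time_s: 13.75
eef_pos: [0.5676, -0.0503, 0.061]
ee_rot: [[-0.18, 0.984, -0.0], [0.984, 0.18, -0.0], [-0.0, -0.0, -1.0]]
wrist_force: [-0.2, -0.3, -0.3]
finger_gap: 0.0
```

```bash
python3 -m pendant '0 -0.001 0 0;0 -0.001 0 0;0 -0.001 0 0;0 0 0 0'
```

```text
time_s: 14.08
eef_pos: [0.5676, -0.0528, 0.061]
ee_rot: [[-0.18, 0.984, -0.0], [0.984, 0.18, 0.001], [0.001, 0.0, -1.0]]
wrist_force: [-0.6, 4.9, 1.0]
finger_gap: 0.0004
```

```bash
python3 -m pendant '0 -0.0026 0 2;0 -0.0026 0 2;0.0001 -0.0026 0 2;0.0002 -0.0026 0 2;0.0003 -0.0026 0 2;0.0004 -0.0026 0 2;0.0004 -0.0026 0 2;0.0005 -0.0026 0 2'
```

```text
time_s: 14.75
eef_pos: [0.5691, -0.0732, 0.061]
ee_rot: [[-0.446, 0.895, -0.001], [0.895, 0.446, 0.002], [0.002, 0.0, -1.0]]
wrist_force: [-1.6, 6.5, 1.9]
finger_gap: -0.0001
```

```bash
python3 -m pendant '0.0006 -0.0026 0 2;0.0007 -0.0025 0 2;0.0008 -0.0025 0 2;0.0009 -0.0025 0 2;0.001 -0.0024 0 2;0.001 -0.0024 0 2;0.0011 -0.0024 0 2;0.0012 -0.0023 0 2'
```

```text
time_s: 15.42
eef_pos: [0.5762, -0.0928, 0.061]
ee_rot: [[-0.675, 0.737, -0.001], [0.737, 0.675, 0.002], [0.002, 0.0, -1.0]]
wrist_force: [-2.2, 5.9, 2.2]
finger_gap: 0.0001
```

```bash
python3 -m pendant '0.0013 -0.0023 0 2;0.0013 -0.0023 0 2;0.0014 -0.0022 0 2;0.0015 -0.0022 0 2;0.0016 -0.0021 0 2;0.0016 -0.0021 0 2;0.0017 -0.002 0 2;0.0018 -0.002 0 2'
```

```text
time_s: 16.08
eef_pos: [0.5882, -0.1099, 0.0609]
ee_rot: [[-0.853, 0.523, -0.001], [0.523, 0.853, 0.002], [0.002, 0.001, -1.0]]
wrist_force: [-3.1, 6.1, 2.0]
finger_gap: 0.0001
```

```bash
python3 -m pendant '0.0018 -0.0019 0 2;0.0019 -0.0018 0 2;0.002 -0.0017 0 2;0.002 -0.0017 0 2;0.0021 -0.0016 0 2;0.0021 -0.0015 0 2;0.0022 -0.0014 0 2;0.0022 -0.0014 0 2'
```

```text
time_s: 16.75
eef_pos: [0.6041, -0.123, 0.0607]
ee_rot: [[-0.964, 0.268, -0.002], [0.268, 0.964, 0.001], [0.003, 0.001, -1.0]]
wrist_force: [-4.8, 4.9, 2.7]
finger_gap: -0.0
```

```bash
python3 -m pendant '0.0023 -0.0012 0 2;0.0023 -0.0012 0 2;0.0024 -0.0011 0 2;0.0024 -0.001 0 2;0.0024 -0.0009 0 2;0.0025 -0.0009 0 2;0.0025 -0.0007 0 2;0.0012 -0.0003 0 1'
```

```text
time_s: 17.42
eef_pos: [0.622, -0.131, 0.0607]
ee_rot: [[-1.0, 0.009, -0.003], [0.009, 1.0, 0.0], [0.003, 0.0, -1.0]]
wrist_force: [-5.2, 2.2, 4.1]
finger_gap: -0.0
```

```bash
python3 -m pendant '0.0012 -0.0003 0 1;0.0012 -0.0003 0 1;0.0013 -0.0003 0 1;0.0013 -0.0003 0 1;0.0013 -0.0002 0 1;0.0013 -0.0002 0 1; 0 0 0 0'
```

```text
time_s: 18.0
eef_pos: [0.6296, -0.1328, 0.0607]
ee_rot: [[-0.996, -0.094, -0.003], [-0.094, 0.996, -0.0], [0.003, 0.0, -1.0]]
wrist_force: [-4.7, 1.4, 3.3]
finger_gap: 0.0004
```

```bash
python3 -m pendant '0.0009 -0.0001 0 0.7;0.0009 -0.0001 0 0.7;0.0009 -0.0001 0 0.7;0.0009 -0.0001 0 0.7;0 0 0 0'
```

```text
time_s: 18.42
eef_pos: [0.6331, -0.1334, 0.0607]
ee_rot: [[-0.99, -0.142, -0.003], [-0.142, 0.99, -0.001], [0.003, -0.0, -1.0]]
wrist_force: [-4.5, 1.1, 3.1]
finger_gap: 0.0
```

```bash
python3 -m pendant '0.0008 -0.0001 0 0.6;0.0008 -0.0001 0 0.6;0 0 0 0'
```

```text
time_s: 18.67
eef_pos: [0.6347, -0.1336, 0.0607]
ee_rot: [[-0.987, -0.163, -0.003], [-0.163, 0.987, -0.001], [0.003, -0.0, -1.0]]
wrist_force: [-5.3, 0.1, 2.0]
finger_gap: 0.0002
```

```bash
python3 -m pendant '0.0007 0 0 0.5;0 0 0 0'
```

```text
time_s: 18.83
eef_pos: [0.6353, -0.1337, 0.0607]
ee_rot: [[-0.985, -0.171, -0.003], [-0.171, 0.985, -0.001], [0.003, -0.0, -1.0]]
wrist_force: [-5.0, 0.4, 3.3]
finger_gap: -0.0002
```

```bash
python3 -m pendant '0.0007 0 0 0.5;0.0007 0 0 0;0 0 0 0'
```

```text
time_s: 19.08
eef_pos: [0.6367, -0.1337, 0.0607]
ee_rot: [[-0.984, -0.179, -0.003], [-0.179, 0.984, -0.001], [0.003, -0.0, -1.0]]
wrist_force: [-4.7, -0.2, 2.8]
finger_gap: 0.0001
```

```bash
python3 -m pendant '0.0007 0 0 0;0 0 0 0'
```

```text
time_s: 19.25
eef_pos: [0.6374, -0.1337, 0.0607]
ee_rot: [[-0.984, -0.179, -0.003], [-0.179, 0.984, -0.001], [0.003, -0.0, -1.0]]
wrist_force: [-5.7, -0.6, 3.1]
finger_gap: -0.0003
```

```bash
python3 -m pendant '0.0007 0 0 0;0 0 0 0'
```

```text
time_s: 19.42
eef_pos: [0.638, -0.1337, 0.0607]
ee_rot: [[-0.984, -0.179, -0.003], [-0.179, 0.984, -0.001], [0.003, -0.0, -1.0]]
wrist_force: [-5.4, -0.0, 2.9]
finger_gap: -0.0002
```

```bash
python3 -m pendant '0.0007 0 0 0;0 0 0 0'
```

```text
time_s: 19.58
eef_pos: [0.638, -0.1337, 0.0607]
ee_rot: [[-0.984, -0.179, -0.004], [-0.179, 0.984, -0.001], [0.004, 0.0, -1.0]]
wrist_force: [-9.3, 0.4, 4.0]
finger_gap: -0.0003
```

```bash
python3 -m pendant '0.0007 0 0 0;0 0 0 0'
```

```text
time_s: 19.75
eef_pos: [0.638, -0.1337, 0.0607]
ee_rot: [[-0.984, -0.179, -0.005], [-0.179, 0.984, -0.001], [0.005, 0.0, -1.0]]
wrist_force: [-10.8, -0.2, 6.9]
finger_gap: 0.0003
```

Lever B is at its stop: no more motion, and the force is 11 N. I'll back off towards the robot, lift clear and retreat.

```bash
python3 -m pendant '-0.005 0 0 0;-0.015 0 0 0;-0.02 0 0 0;-0.01 0 0.03 0;0 0 0.035 0;-0.03 0 0.035 0;-0.03 -0.02 0.02 0;0 0 0 0'
```

```text
time_s: 20.42
eef_pos: [0.5319, -0.1556, 0.1826]
ee_rot: [[-0.984, -0.179, 0.005], [-0.179, 0.984, -0.003], [-0.004, -0.004, -1.0]]
wrist_force: [0.5, -0.8, 0.4]
finger_gap: 0.0002
```

```bash
python3 -m pendant '-0.03 -0.025 0 0;-0.03 -0.025 0 0;-0.03 -0.025 0 0;-0.03 -0.025 0 0;-0.03 -0.025 0 0;-0.03 -0.025 0 0;-0.02 -0.02 0 0;0 0 0 0'; python3 - <<'E'
from h import *
from bench import telemetry
print(telemetry.sense()['wrist_force'])
im=viewer.read_camera('top'); cv2.imwrite('pics/t9.png',cv2.resize(im[90:290,130:390,::-1],None,fx=3,fy=3,interpolation=cv2.INTER_CUBIC))
cv2.imwrite('pics/t9f.png',im[...,::-1])
im=viewer.read_camera('scene'); cv2.imwrite('pics/s9.png',im[...,::-1])
E
```

```text
time_s: 21.08
eef_pos: [0.3307, -0.3262, 0.1777]
ee_rot: [[-0.984, -0.176, -0.001], [-0.176, 0.984, -0.002], [0.001, -0.002, -1.0]]
wrist_force: [0.0, -0.0, -0.1]
finger_gap: -0.0003
[ 0.02159564 -0.02401882 -0.06269698]
```

View pics/t9.png

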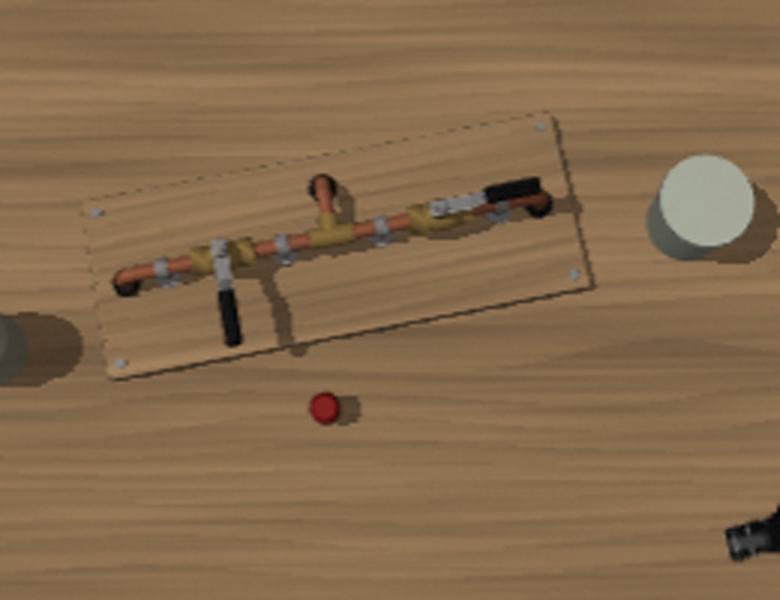

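View pics/s9.png

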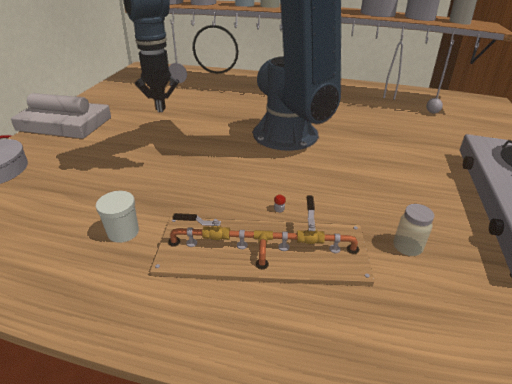

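The top view shows lever A square across (sleeve (226,290)–(233,345) in the crop) and lever B along the pipe ((486,195)–(540,184)). The jar, container and whistle are where they were. I'll check the angles before handing in.

```bash
python3 - <<'E'
from h import *
c=viewer.calibration('top')
f=lambda u,v:(u/3+130-.33,v/3+90-.33)
for n,st,o in [('A',T([0,.11]),(233,345)),('B',T([0,-.11]),(540,184))]:
    d=ray(c,f(*o),.105)[:2]-st
    R=np.array([[np.cos(YAW),-np.sin(YAW)],[np.sin(YAW),np.cos(YAW)]]); l=R.T@d
    print(n,np.linalg.norm(d),np.degrees(np.arctan2(-l[0],-l[1])))
a=cv2.imread('pics/top0.png').astype(int);b=cv2.imread('pics/t9f.png').astype(int)
D=abs(a-b).max(2)
for n,(x,y) in dict(whistle=(238,226),jar=(119,203),cont=(364,158)).items(): print(n,D[y-16:y+17,x-16:x+17].max())
E
```

```text
A 0.09747322972263424 91.73694029138628
B 0.09502705709563207 0.4153218333775826
whistle 8
jar 6
cont 7
```

```bash
python3 -c "
from bench import manip
print(manip.close_job())"
```

```text
the job is handed in; nothing more can be done
None
```

I closed cock A (the left one) fully first, then opened cock B fully, pushing only with the shut fingertips. I handed the job in at about 21 s; it reports no verdict.

- **Pushing force:** the wrist read about 6–7 N while turning the levers. It rose to about 14 N at A's stop and 13 N at B's, where I stopped and backed off.
- **Final lever angles:** from the last top picture, lever A measures about 92° (closed is 90°) and lever B about 0.4° (open is 0°). A reading past the stop shows the measurement is good to about 2°.
- **Loose objects:** the picture around the whistle weight, jar and container matches the one from the start to within image noise. The arm is clear and the wrist force reads about 0 N.
- **Disagreement with the task text:** the fingertips were about 25 mm above the reported TCP, not 17 mm ahead of it. Two cameras and a pass over lever A without contact showed this. I lowered the TCP to 61 mm to allow for it, and lever A was then touched where expected.

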